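# Open the tester case and plug in the probe

## Robot

A 6-joint arm with a two-finger parallel gripper is mounted at the origin on the work surface. World frame = base frame: x ahead of the robot, y to its left, z up, the work surface at z = 0. Lengths are in mm, angles in rad, forces in N, time in s.
With the tool pointing down it reaches from about 350 to 975 mm from the base axis. Payload 7.1 kg.
Tool frame: the origin (TCP) lies between the finger pads; the fingertips stand 19 mm ahead of it and the grasp point (between the pads) is the TCP (ctrl.tcp_to_tips is the distance from the TCP to the fingertips, in mm); z points along the fingers, y is the line along which they close (so a half turn about z gives the same grasp; the last joint's range is limited). The gripper opens to 88 mm and grips with 3 to 60 N. Pads are 20 mm wide; open, the fingers measure 115 mm over their backs; the gripper's body (75 mm by 178 mm) begins 61 mm behind the grasp point.
Start: joints at [1.33, 0.423, 1.63, -0, 1.089, -0.019], TCP at [137.46, 609.68, 241.675] pointing down, gripper open.
Joint ranges: [-3, 3], [-0.9, 2.11], [0.09, 2.58], [-1.31, 4.45], [0.11, 2.69], [-2.54, 2.54]. Speed limits (rad/s): [2.39, 2.39, 3.01, 3.14, 3.14, 3.14].

## Interface

Orientations are given as a rotation vector (axis times angle).
In Python, from workcell import status, optics, ctrl gives the robot as it stands. The module is installed in compiled form; this text tells all that it offers.
- The arm moves only by the shell command python3 -m inch 'ROWS'. ROWS is JSON, a list that holds one entry, the list of rows, each a list of 7 numbers: the shift along the tool's x, y, z in mm, then the turn, a rotation vector about the tool's x, y, z in rad, then the opening in per cent of the stroke, from 0 (shut) to 100 (fully open). A call has 1 to 20 rows; each row is the pose to reach, as a shift and turn from the pose commanded when the call began, along the tool's axes at that moment; what a row does not reach only later rows make up. A row lasts 1/10 s, in which the tool goes at most 50 mm and 8.59 degrees, less where a joint would pass 70% of its speed; a pose out of reach is approached as far as the arm can. A call with a gripper value outside its range is refused whole. The fingers move at their own pace and stop on an object; the grip force is fixed at half the most. Time passes only in rows, so rows that repeat a pose let the fingers close. It gives the time, the measured TCP pose, the force, the opening and the grip force at its end, in the units of the state.
- status.get_obs(): the state, without advancing time (a new reading comes with each control period).
- optics.get_image(name): name is "side" or "top" or "wrist"; returns a dict with "frame" (384x512x3 uint8, red, green, blue), "fx", "fy", "cx", "cy" (pixels), "rvec" (rotation vector, rad) and "tvec" (3), from world to camera coordinates, as OpenCV has them; the wrist camera has in their place "hand_eye" (4x4, takes a point from camera to tool coordinates, whose origin is the TCP and whose axes are the flange's). Camera axes: x right, y down, z forward; pixel columns grow to the right and rows downward; lengths in mm; the calibration is good to about 2 mm. A picture is of the moment at which its call begins: read the wrist's pose just before it. There is no depth.
- ctrl.close_job(): hands the job in; it is judged then, once.
The state is a dict: "t": time; "qpos": joint angles; "qvel": joint speeds; "joint_torque": joint torques, N m; "ee_pos": TCP position; "orientation": TCP orientation; "ft_force": force on the tool from outside, world axes, zero at the start; "moment": the same for the moment, N m; "width": finger opening in mm; "grasp_force": force on a finger pad.
Only numpy, scipy, OpenCV 4.12 (cv2) and the standard library are available. Lean on these libraries where they do the work, as an engineer would, in place of code of your own. Each camera call takes 0.05 s, during which the arm holds its last target. There are 200 camera calls.

## Task

Swing the instrument case's lid all the way open until it rests on its stop, and leave it there. Then take the probe (the tall tool with the straight black square grip) out of the wooden stand, and plug its pin upright into the terminal opening inside the case, fully home with the shoulder down on the block, and let go. Leave the burnisher in the stand, and leave the round tin and the file where they lie.

Things in the scene. Friction and masses are not known exactly. Their poses are not given: they have to be found in the camera images.
- lid (a joint): hinge of the case's lid in rad: 0 = shut; grows as the lid swings up and away from the robot; 1.75 (100 degrees) = against its stop. A stiff friction hinge: the lid stays at any angle it is left at (about 1 to 3 N at the handle moves it). It may start slightly ajar
- lid_handle (a point): middle of the lid's handle: a round steel bar 12 mm thick and 100 mm long, parallel to the hinge, joined to the lid by a leg at each end. Its axis stands 32 mm off the lid's outer face, 13 mm in from the lid's free edge, 127 mm from the hinge line along the lid. The point's axes turn with the lid (at lid 0 as the case's)
- lid_hinge (a point): middle of the lid's hinge line, on the case's far rim, at the lid's underside; the lid is a black plate 140 x 200 x 8 mm
- case: black instrument case 140 (x) x 200 (y) x 60 mm high, fixed to the bench, walls and floor 5 mm; origin at the centre of its underside; its x axis points from the front edge to the hinge, y along the hinge, z up. Inside are two aluminium blocks side by side, the socket block and the meter block, in either order
- socket: aluminium block 120 (x) x 86 (y) x 40 mm high on the case's floor (its top is 15 mm below the rim, 45 mm above the bench) with one round terminal opening; origin at the centre of its underside, axes as the case's. The neighbouring meter block has a paper dial and no opening
- socket_mouth (a point): centre of the terminal opening, at the top face of the socket block: 13.5 mm wide with a 2 mm chamfer, 35 mm deep, vertical, circled by a steel rim
- probe: a brass pin 10 mm thick, 30 mm long, pointing down; a steel shoulder disc 32 mm wide, 6 mm thick; above it a straight black square grip 22 x 22 mm (flats square to its x and y, which start along the stand's) up to 105 mm above the shoulder's underside. 90 g. Origin on its axis at the shoulder's underside, z up. It starts upright in one of the stand's holes, shoulder on the stand's top
- probe_tip (a point): lower end of the probe's pin, 30 mm below the shoulder's underside
- stand: dark wooden desk stand 60 (x) x 130 (y) x 36 mm high, fixed, with two holes 70 mm apart along its y; origin at the centre of its underside. The probe stands in one hole, the burnisher in the other, in either order
- burnisher: a bystander: a shorter tool in the stand with a thin steel stem 12 mm thick and a wooden ball 28 mm wide on top, 76 mm high above the stand; origin at the underside of its shoulder
- tin: a bystander: round tin, 68 mm across, 33 mm high, black with a steel lid, lying behind the wooden stand; origin at its underside
- file: a bystander: wooden-handled flat file, 220 mm long, lying left of the case; origin at its underside
Things that resemble listed ones, but are neither listed nor needed, are in the scene too. What is shaped like the case but blue or yellow is not meant.

How it is judged:
By the outcome, as a careful person would: the job done as asked, in the order asked, and still so for the second after the job is handed in, with the robot touching nothing.
It also fails if it takes over 61 s, if anything falls off the work surface, if the arm or the gripper's body presses on something with over 40 N, if the wrist force passes 120 N, or if a joint passes its speed limit or range.

## Working session

There is one attempt and no reset: what is moved stays moved. The work goes in short steps, Python scripts to look and compute and a shell command to move; the robot and the scene stay as the last step left them, time stands still between calls to the robot, and variables do not carry over. Pictures are saved under pics/ and viewed, at most 10 in all, crops included, and the job is handed in when it is done.

```bash
mkdir -p pics
cat > h.py <<'E'
import numpy as np, cv2
from scipy.spatial.transform import Rotation as R
from workcell import status, optics, ctrl
def save(n,f):
    o=status.get_obs(); im=optics.get_image(n); cv2.imwrite('pics/'+f,im['frame'][:,:,::-1]); return o,im
def cam(im,o=None):
    # returns C2W rotation, origin
    if 'hand_eye' in im:
        H=np.array(im['hand_eye']); T=np.eye(4); T[:3,:3]=R.from_rotvec(o['orientation']).as_matrix(); T[:3,3]=o['ee_pos']; M=T@H
        return M[:3,:3],M[:3,3]
    r=R.from_rotvec(np.ravel(im['rvec'])).as_matrix(); return r.T,-r.T@np.ravel(im['tvec'])
def ray(im,uv,o=None):
    Rm,c=cam(im,o); d=Rm@np.array([(uv[0]-im['cx'])/im['fx'],(uv[1]-im['cy'])/im['fy'],1]); return c,d/np.linalg.norm(d)
def onz(im,uv,z,o=None):
    c,d=ray(im,uv,o); return c+d*(z-c[2])/d[2]
def proj(im,p,o=None):
    Rm,c=cam(im,o); q=Rm.T@(np.asarray(p,float)-c); return np.array([im['fx']*q[0]/q[2]+im['cx'],im['fy']*q[1]/q[2]+im['cy']])
def tri(r1,r2):
    A=np.zeros((3,3));b=np.zeros(3)
    for c,d in(r1,r2):
        P=np.eye(3)-np.outer(d,d);A+=P;b+=P@c
    p=np.linalg.solve(A,b); return p,[np.linalg.norm(np.cross(p-c,d)) for c,d in(r1,r2)]
def toolshift(o,p):
    return R.from_rotvec(o['orientation']).as_matrix().T@(np.asarray(p)-o['ee_pos'])
E
python3 - <<'E'
from h import *
import pickle
o,a=save('top','top0.png'); o2,b=save('side','side0.png')
pickle.dump((o,a,b),open('v0.pkl','wb'))
t=cv2.imread('pics/top0.png');s=cv2.imread('pics/side0.png')
print(o['ee_pos'],o['orientation'],a['fx'],cam(a),cam(b))
for f,i in(('topL.png',t),('sideL.png',s)): cv2.imwrite('pics/'+f,cv2.resize(i,(800,600),interpolation=cv2.INTER_CUBIC))
print(R.from_rotvec(o['orientation']).as_matrix().round(3))
E
```

```text
[137.33940333 609.16656912 240.88865565] [-3.47631218e-01 -3.12211549e+00  2.44540895e-03] 444.32194838553403 (array([[-0.05834733, -0.97517131,  0.21362703],
       [-0.99827509,  0.05559833, -0.01885899],
       [ 0.00651344, -0.21435891, -0.97673325]]), array([ 204.60002123,  136.77959166, 1347.97740067])) (array([[-0.93216626, -0.2119825 ,  0.29347824],
       [-0.3617814 ,  0.57550759, -0.73342023],
       [-0.0134267 , -0.78984456, -0.61316009]]), array([ -27.92478369, 1387.93834083, 1133.12495835]))
[[-0.976  0.22  -0.   ]
 [ 0.22   0.976 -0.002]
 [ 0.    -0.002 -1.   ]]
```

View pics/topL.png

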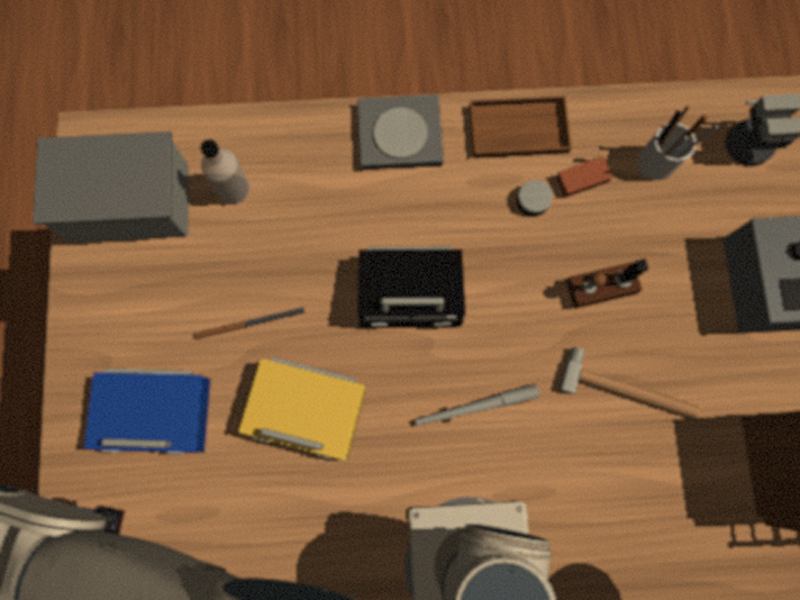

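View pics/sideL.png

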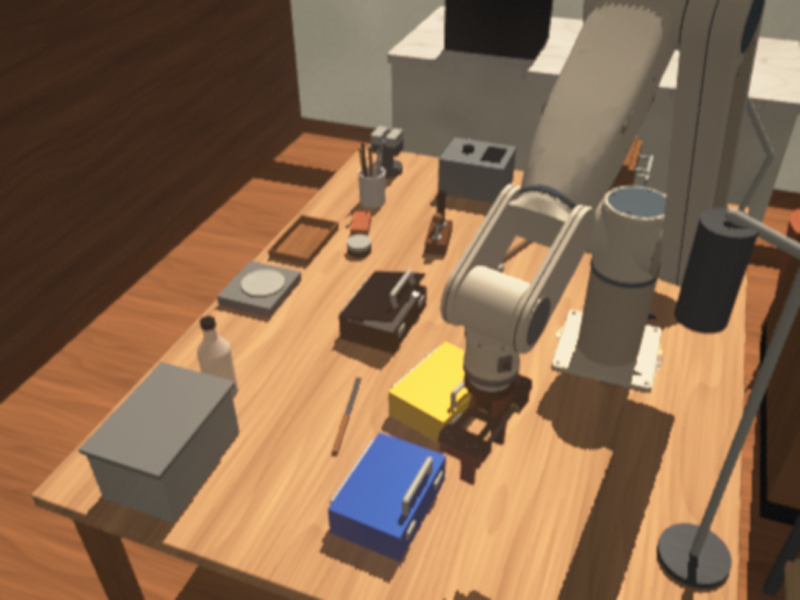

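The black case is at top-view (412,288), with its handle at (413,302); the stand is at (605,285). Look-alikes for the case are blue (150,412) and yellow (303,410). For the probe they are the burnisher with its ball (597,278) and the pens in the cup (672,140). My choice for the probe is the black square grip at (635,270). I'll check these in one close crop.

Run:
```python
from h import *
t=cv2.imread('pics/top0.png');s=cv2.imread('pics/side0.png')
k=lambda i,x,y,w,h:cv2.resize(i[y:y+h,x:x+w],(400,300),interpolation=cv2.INTER_CUBIC)
a=np.vstack([np.hstack([k(t,220,150,80,60),k(t,350,150,80,60)]),np.hstack([k(s,210,165,80,60),k(s,250,115,80,60)])])
cv2.imwrite('pics/crop0.png',cv2.convertScaleAbs(a,alpha=1.6))
```

```text
(no output)
```

View pics/crop0.png

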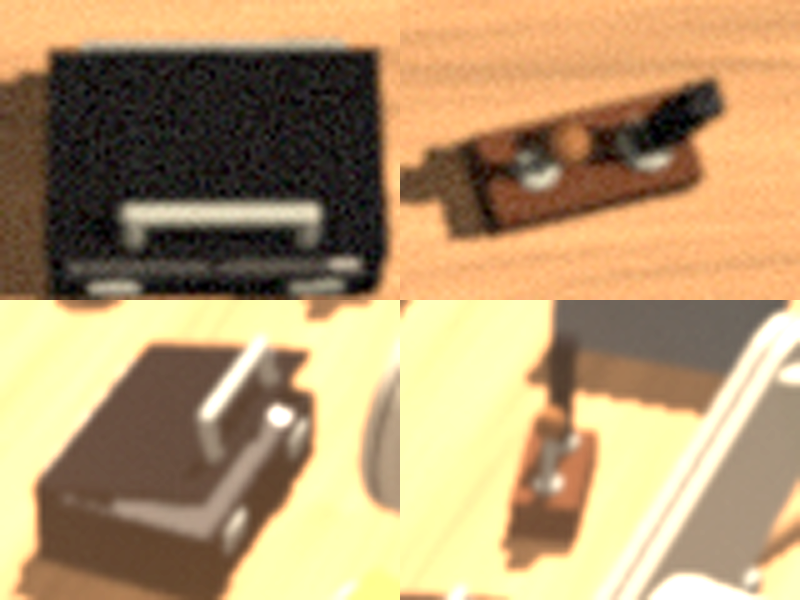

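Run:
```python
from h import *
import pickle
o,a,b=pickle.load(open('v0.pkl','rb'))
P=[]
for n,u,v in(('h+',(244.6,192.6),(251.6,187.6)),('h-',(283.8,192.6),(262.6,173.8)),('shoulder',(399.6,181),(284.6,143)),('ptop',(412,168.8),(282.8,122.5)),('bball',(384.4,178),(280.3,137.5))):
    p,e=tri(ray(a,u),ray(b,v));P.append(p);print(n,p.round(1),np.round(e,1))
print('h len',np.linalg.norm(P[0]-P[1]))
for u in((236,159.4),(289,159.4)): print('hinge',onz(a,u,64).round(1))
for u in((366,177),(369,197),(407,167),(410,187)): print('stand',onz(a,u,36).round(1))
print('sh z36',onz(a,(399.6,181),42),onz(a,(412,168.8),141))
```

```text
h+ [474.  133.2 130.9] [1.1 1.1]
h- [472.   22.4 117.4] [0.2 0.2]
shoulder [ 504.2 -340.7   36.2] [1.3 1.3]
ptop [ 516.1 -345.4  132.7] [0.7 0.7]
bball [ 501.9 -273.9  101.3] [0. 0.]
h len 111.67443266815691
hinge [593.6 153.5  64. ]
hinge [584.6  -5.8  64. ]
stand [ 523.8 -239.6   36. ]
stand [ 461.2 -241.6   36. ]
stand [ 548.2 -369.1   36. ]
stand [ 485.  -369.8   36. ]
sh z36 [ 504.11226865 -338.41316572   42.        ] [ 514.69206215 -342.01509891  141.        ]
```

The crop confirms it: the lid is ajar on the black case, the handle is near (473,78,124), and the probe with the black grip is the right-hand tool in the stand. The lid comes out at about 0.2 rad: handle radius 132 mm against 133 expected. I'll move above the handle and look from there.

```bash
python3 -m inch '[[[-445,-444,-20,0,0,1.4,100],[-445,-444,-20,0,0,1.4,100],[-445,-444,-20,0,0,1.4,100],[-445,-444,-20,0,0,1.4,100],[-445,-444,-20,0,0,1.4,100],[-445,-444,-20,0,0,1.4,100],[-445,-444,-20,0,0,1.4,100],[-445,-444,-20,0,0,1.4,100],[-445,-444,-20,0,0,1.4,100],[-445,-444,-20,0,0,1.4,100],[-445,-444,-20,0,0,1.4,100],[-445,-444,-20,0,0,1.4,100],[-445,-444,-20,0,0,1.4,100],[-445,-444,-20,0,0,1.4,100],[-445,-444,-20,0,0,1.4,100],[-445,-444,-20,0,0,1.4,100],[-445,-444,-20,0,0,1.4,100],[-445,-444,-20,0,0,1.4,100],[-445,-444,-20,0,0,1.4,100],[-445,-444,-20,0,0,1.4,100]]]'
python3 - <<'E'
from h import *
import pickle
o,w=save('wrist','w1.png'); pickle.dump((o,w),open('w1.pkl','wb'))
print(o['t'],o['ee_pos'],R.from_rotvec(o['orientation']).as_matrix().round(3),o['ft_force'],np.array(w['hand_eye']).round(2))
print(proj(w,(473,78,124),o),proj(w,(473,133,124),o))
E
```

```text
t: 2.1
ee_pos: [473.7, 79.1, 261.7]
orientation: [2.276, 2.165, 0.0]
ft_force: [-0.3, 0.2, -0.3]
width: 88.2
grasp_force: 0.0
2.1 [473.73199934  79.07225542 261.74084675] [[ 0.05   0.999  0.   ]
 [ 0.999 -0.05   0.   ]
 [ 0.     0.    -1.   ]] [-0.26096019  0.24823749 -0.33884138] [[   0.     -0.95   -0.31   83.91]
 [   1.      0.     -0.     -0.41]
 [   0.     -0.31    0.95 -142.5 ]
 [   0.      0.      0.      1.  ]]
[250.09521584 185.27086344] [247.29490786 132.02219902]
```

View pics/w1.png

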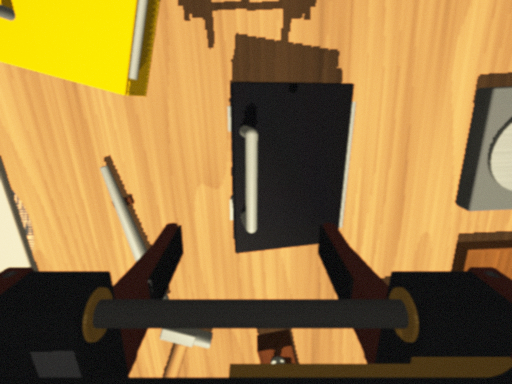

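The wrist view shows the bar from (250,131) to (252,232), as predicted. The hinge side is at right.

Run:
```python
from h import *
import pickle
o,w=pickle.load(open('w1.pkl','rb'))
f=w['frame'].astype(int);m=((f.min(2)>75)).astype(np.uint8);m[:,:240]=0;m[:,262:]=0;m[:120]=0;m[245:]=0
c=max(cv2.findContours(m,0,2)[0],key=cv2.contourArea);r=cv2.minAreaRect(c);print(r)
b=cv2.boxPoints(r);b=b[np.argsort(b[:,1])];e=[b[:2].mean(0),b[2:].mean(0)];print(e)
E=[onz(w,x,124,o) for x in e];print(E,np.linalg.norm(E[0]-E[1]),(E[0]+E[1])/2)
for u in((352,90),(342,232)):print(onz(w,u,64,o))
```

```text
((251.0511474609375, 181.47097778320312), (103.12041473388672, 16.871383666992188), 86.98721313476562)
[array([248.34122, 129.98204], dtype=float32), array([253.76108, 232.95992], dtype=float32)]
[array([474.13506658, 134.92413429, 124.        ]), array([474.28234372,  22.6177292 , 124.        ])] 112.3065016560537 [474.20870515  78.77093174 124.        ]
[594.42814499 167.93737771  64.        ]
[592.13559482 -11.90935149  64.        ]
```

```bash
python3 -m inch '[[[0,0,45,0,0,-0.04,50],[0,0,90,0,0,-0.04,50],[0,0,125,0,0,-0.04,50],[0,0,136,0,0,-0.04,50],[0,0,136,0,0,-0.04,50],[0,0,136,0,0,-0.04,0],[0,0,136,0,0,-0.04,0],[0,0,136,0,0,-0.04,0],[0,0,136,0,0,-0.04,0],[0,0,136,0,0,-0.04,0],[0,0,136,0,0,-0.04,0]]]'
python3 - <<'E'
from h import *
o=status.get_obs();p=np.array(o['ee_pos']);print(p,R.from_rotvec(o['orientation']).as_matrix().round(3))
for hx,hz in((591,60),(589,60)):
  d=p-[hx,79,hz];a0=np.degrees(np.arctan2(d[2],-d[0]));r=np.hypot(d[0],d[2]);print(r,a0-17.5)
  for a in np.linspace(a0,118,10):
    q=np.array([hx-133*np.cos(np.radians(a)),p[1],hz+133*np.sin(np.radians(a))]);print(round(a-17.5),toolshift(o,q).round(0))
E
```

```text
t: 3.25
ee_pos: [474.4, 78.7, 126.1]
orientation: [2.234, 2.208, 0.002]
ft_force: [0.8, -0.8, -0.9]
width: 11.4
grasp_force: 29.9
[474.35679796  78.70748597 126.05528419] [[ 0.012  1.     0.001]
 [ 1.    -0.012  0.   ]
 [ 0.     0.001 -1.   ]]
134.0482642638353 12.02296649194
12 [0. 1. 1.]
22 [  0.  14. -18.]
32 [  0.  30. -35.]
42 [  1.  48. -48.]
51 [  1.  69. -58.]
61 [  1.  91. -64.]
71 [  1. 113. -67.]
81 [  2. 136. -65.]
91 [  2. 158. -60.]
100 [  2. 179. -51.]
132.3116183257105 12.44974744921375
12 [-0. -1. -0.]
22 [  0.  12. -19.]
32 [  0.  28. -35.]
42 [  1.  47. -48.]
52 [  1.  67. -58.]
61 [  1.  89. -64.]
71 [  1. 112. -67.]
81 [  2. 134. -65.]
91 [  2. 156. -60.]
100 [  2. 177. -51.]
```

```bash
python3 -m inch '[[[0,6,-9,0,0,0,0],[0,13,-18,0,0,0,0],[0,21,-27,0,0,0,0],[0,29,-35,0,0,0,0],[0,38,-42,0,0,0,0],[0,48,-48,0,0,0,0],[0,58,-54,0,0,0,0],[0,68,-58,0,0,0,0],[0,68,-58,0,0,0,0]]]'
```

```text
t: 4.15
ee_pos: [542.9, 76.7, 185.6]
orientation: [2.233, 2.208, -0.002]
ft_force: [-3.7, -7.9, 10.3]
width: 11.6
grasp_force: 30.1
```

```bash
python3 -m inch '[[[1,11,-4,0,0,0,0],[1,22,-6,0,0,0,0],[1,34,-8,0,0,0,0],[1,45,-9,0,0,0,0],[2,56,-8,0,0,0,0],[2,67,-7,0,0,0,0],[2,79,-5,0,0,0,0],[2,90,-2,0,0,0,0],[2,100,2,0,0,0,0],[2,107,5,0,0,0,0],[2,107,5,0,0,0,0]]]'
```

```text
t: 5.25
ee_pos: [650.1, 77.0, 179.3]
orientation: [2.233, 2.208, -0.002]
ft_force: [-0.1, -7.5, -0.4]
width: 11.6
grasp_force: 29.9
```

```bash
python3 -m inch '[[[0,4,2,0,0,0,0],[0,7,4,0,0,0,0],[0,7,4,0,0,0,0]]]'
```

```text
t: 5.55
ee_pos: [652.2, 77.4, 177.3]
orientation: [-2.23, -2.205, 0.013]
ft_force: [-22.8, -6.4, 24.9]
width: 11.4
grasp_force: 30.0
```

The lid is on its stop: the force rose to 34 N with only 2 mm of travel. I'll release and look into the case from above.

```bash
python3 -m inch '[[[0,-5,-2,0,0,0,0],[0,-5,-2,0,0,0,27],[0,-5,-2,0,0,0,27],[0,-5,-2,0,0,0,27],[0,-5,-20,0,0,0,27],[0,-5,-55,0,0,0,27],[0,-25,-100,0,0,0,27],[0,-70,-115,0,0,0,50],[0,-115,-115,0,0,0,100],[0,-130,-115,0,0,0,100],[0,-130,-115,0,0,0,100],[0,-130,-115,0,0,0,100]]]'
python3 - <<'E'
from h import *
import pickle
o,w=save('wrist','w2.png'); o2,b=save('side','s2.png');o3,a=save('top','t2.png');pickle.dump((o,w,a,b),open('w2.pkl','wb'))
print(o['t'],o['ee_pos'],R.from_rotvec(o['orientation']).as_matrix().round(3),o['ft_force'])
s=b['frame'][150:240,200:300,::-1]
k=cv2.resize(s,(427,384),interpolation=cv2.INTER_CUBIC)[:, :288]
cv2.imwrite('pics/c2.png',np.hstack([w['frame'][:,:,::-1],cv2.convertScaleAbs(k,alpha=1.4)]))
E
```

```text
t: 6.75
ee_pos: [526.9, 80.3, 290.3]
orientation: [2.233, 2.209, 0.002]
ft_force: [0.1, -0.4, -0.3]
width: 60.0
grasp_force: 0.0
6.75 [526.88080826  80.33310339 290.283562  ] [[ 0.011  1.     0.002]
 [ 1.    -0.011  0.   ]
 [ 0.     0.002 -1.   ]] [ 0.05328542 -0.41286964 -0.30007703]
```

View pics/c2.png

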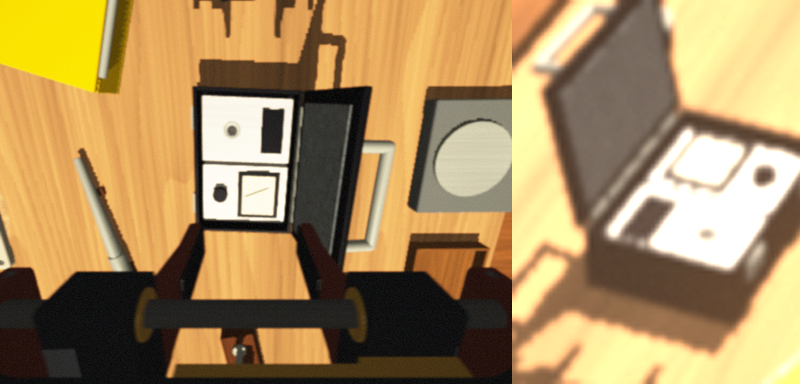

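The wrist view shows the steel-rimmed opening at (232,130) in the +y block, and the meter with its dial at (259,194). The lid stands open past vertical.

Run:
```python
from h import *
import pickle
o,w,a,b=pickle.load(open('w2.pkl','rb'))
f=w['frame'];g=cv2.cvtColor(f,cv2.COLOR_RGB2GRAY)
sub=(g[118:143,220:245]<200).astype(np.uint8)
c=max(cv2.findContours(sub,0,2)[0],key=cv2.contourArea);(u,v),r=cv2.minEnclosingCircle(c);uv=(u+220,v+118)
print(uv,r,onz(w,uv,45,o),r*2*(290+142-45)/w['fx'])
m=(g>190).astype(np.uint8);m[:90]=0;m[165:]=0;m[:,:198]=0;m[:,300:]=0
c=max(cv2.findContours(m,0,2)[0],key=cv2.contourArea)
bp=cv2.boxPoints(cv2.minAreaRect(c));print([onz(w,p,45,o).round(1) for p in bp])
# lid handle bar, wrist + side view (crop scale 4.27)
z=178
for p in((390,150),(372,247)): print('handle z178',onz(w,p,z,o).round(1))
# probe: wrist view & refined
```

```text
(231.6315793991089, 130.73684215545654) 5.771603107452393 [501.72070858 124.69081679  45.        ] 15.987951567922835
[array([455.3,  84.8,  45. ]), array([464.3, 170.8,  45. ]), array([583.1, 165.2,  45. ]), array([582.7,  78.4,  45. ])]
handle z178 [654.9 119.4 178. ]
handle z178 [650.8  19.5 178. ]
```

```bash
python3 -m inch '[[[-420,-11,0,0,0,-0.2,70],[-420,-11,0,0,0,-0.2,70],[-420,-11,0,0,0,-0.2,70],[-420,-11,0,0,0,-0.2,70],[-420,-11,0,0,0,-0.2,70],[-420,-11,0,0,0,-0.2,70],[-420,-11,0,0,0,-0.2,70],[-420,-11,0,0,0,-0.2,70],[-420,-11,0,0,0,-0.2,70],[-420,-11,0,0,0,-0.2,70],[-420,-11,0,0,0,-0.2,70],[-420,-11,0,0,0,-0.2,70],[-420,-11,0,0,0,-0.2,70]]]'
python3 - <<'E'
from h import *
import pickle
o,w=save('wrist','w3.png');pickle.dump((o,w),open('w3.pkl','wb'))
print(o['t'],o['ee_pos'],R.from_rotvec(o['orientation']).as_matrix().round(3))
print(proj(w,(511,-340,141),o),proj(w,(511,-340,42),o))
E
```

```text
t: 8.2
ee_pos: [510.6, -338.5, 289.6]
orientation: [-2.0, -2.422, -0.0]
ft_force: [-0.0, -0.4, 0.2]
width: 61.8
grasp_force: 0.0
8.2 [ 510.64961329 -338.47163981  289.61940999] [[-0.189  0.982 -0.   ]
 [ 0.982  0.189  0.   ]
 [ 0.    -0.    -1.   ]]
[251.09349627 182.97291414] [250.95926463 163.34975881]
```

View pics/w3.png

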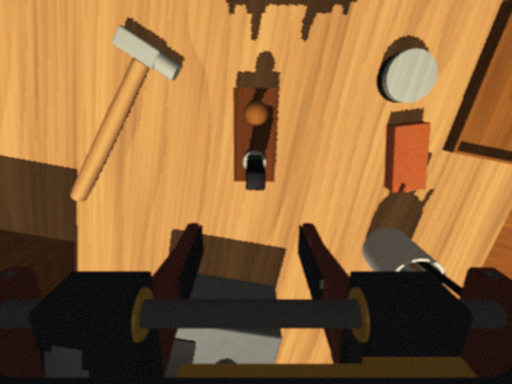

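The probe's black grip is at (255,160) to (255,189), with the burnisher's ball at (256,112). The predicted position is about 4 px off, so I'll correct by +3 mm in tool y, descend and grip.

```bash
python3 -m inch '[[[1,3,45,0,0,0,70],[1,3,90,0,0,0,70],[1,3,130,0,0,0,70],[1,3,160,0,0,0,70],[1,3,168,0,0,0,70],[1,3,168,0,0,0,70],[1,3,168,0,0,0,0],[1,3,168,0,0,0,0],[1,3,168,0,0,0,0],[1,3,168,0,0,0,0],[1,3,168,0,0,0,0],[1,3,168,0,0,0,0],[1,3,168,0,0,0,0],[1,3,168,0,0,0,0]]]'
```

```text
t: 9.65
ee_pos: [513.7, -338.4, 122.0]
orientation: [2.001, 2.42, 0.001]
ft_force: [3.2, 1.2, 1.5]
width: 22.0
grasp_force: 30.0
```

```bash
python3 -m inch '[[[0,0,-15,0,0,0,0],[0,0,-40,0,0,0,0],[0,0,-85,0,0,0,0],[0,0,-128,0,0,0,0],[0,0,-128,0,0,0,0]]]'
python3 -m inch '[[[40,7,0,0,0,0.05,0],[85,14,0,0,0,0.1,0],[130,22,0,0,0,0.15,0],[175,29,0,0,0,0.2,0],[220,36,0,0,0,0.2,0],[265,44,0,0,0,0.2,0],[310,51,0,0,0,0.2,0],[355,59,0,0,0,0.2,0],[400,66,0,0,0,0.2,0],[435,72,0,0,0,0.2,0],[450,75,0,0,0,0.2,0],[457,76,0,0,0,0.2,0],[457,76,0,0,0,0.2,0],[457,76,0,0,0,0.2,0]]]'
python3 - <<'E'
from h import *
import pickle
o,w=save('wrist','w4.png');o3,a=save('top','t4.png');o2,b=save('side','s4.png');pickle.dump((o,w,a,b),open('w4.pkl','wb'))
print(o['t'],o['ee_pos'],R.from_rotvec(o['orientation']).as_matrix().round(3))
p=np.array(o['ee_pos']);print('mouth',proj(w,(501.7,124.7,45),o),'tip',proj(w,p-[0,0,116],o),'sh',proj(w,p-[0,0,86],o))
s=b['frame'][130:226,210:338,::-1];t=cv2.resize(s,(512,384),interpolation=cv2.INTER_CUBIC)
q=w['frame'][60:260,150:350,::-1]
cv2.imwrite('pics/c4.png',np.hstack([cv2.resize(q,(400,400),interpolation=cv2.INTER_CUBIC),cv2.convertScaleAbs(cv2.resize(s[:,:96],(400,400),interpolation=cv2.INTER_CUBIC),alpha=1.4)]))
E
```

```text
t: 10.15
ee_pos: [515.2, -340.1, 255.9]
orientation: [1.996, 2.414, 0.0]
ft_force: [-0.2, -1.3, -0.8]
width: 21.9
grasp_force: 30.0
t: 11.55
ee_pos: [501.7, 123.8, 249.4]
orientation: [-2.234, -2.208, 0.001]
ft_force: [-0.5, 0.4, -0.5]
width: 22.0
grasp_force: 30.0
11.55 [501.7108564 123.75913   249.3987289] [[ 0.012  1.    -0.001]
 [ 1.    -0.012 -0.001]
 [-0.001 -0.001 -1.   ]]
mouth [250.82311507 168.43993947] tip [250.91415092 190.62036363] sh [250.95104141 201.27534615]
```

View pics/c4.png

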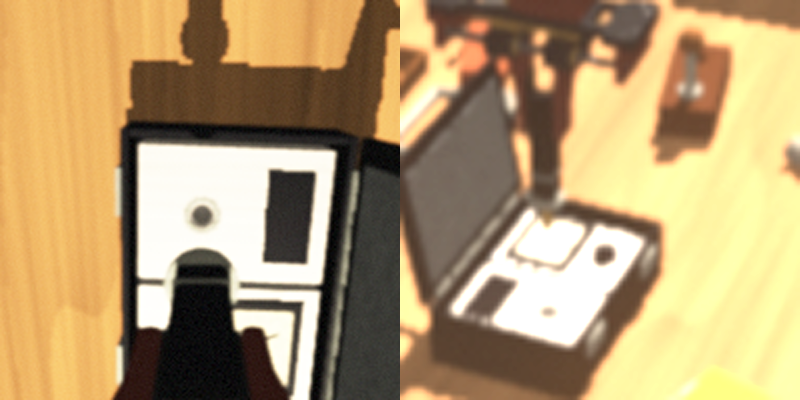

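The left crop shows the opening at crop (202,215) with the shoulder disc below it, centred at x≈201. The right crop shows the probe held upright. I'll measure both in the same image.

Run:
```python
from h import *
import pickle
o,w,a,b=pickle.load(open('w4.pkl','rb'))
g=cv2.cvtColor(w['frame'],cv2.COLOR_RGB2GRAY);p=np.array(o['ee_pos'])
x0,y0=236,152;sub=(g[y0:182,x0:266]<200).astype(np.uint8);sub[27:]=0
c=max(cv2.findContours(sub,0,2)[0],key=cv2.contourArea);(u,v),r=cv2.minEnclosingCircle(c);print('mouth',u+x0,v+y0,r,onz(w,(u+x0,v+y0),45,o))
sub=(g[y0:182,x0:266]<120).astype(np.uint8);sub[26:]=0
c=max(cv2.findContours(sub,0,2)[0],key=cv2.contourArea);(u,v),r=cv2.minEnclosingCircle(c);print('dark',u+x0,v+y0,r,onz(w,(u+x0,v+y0),45,o))
for dz in(86,80):print('disc front',dz,proj(w,p+[0,16,-dz],o),'sides',proj(w,p+[16,0,-dz],o),proj(w,p+[-16,0,-dz],o))
for u in(245,250,255):print(u,g[174:196,u])
for v in (195,200,204,208):print(v,g[v,224:276])
```

```text
mouth 250.30000019073486 168.29999923706055 5.948208332061768 [501.03652488 124.89013846  45.        ]
dark 250.54878044128418 167.79268264770508 4.096826553344727 [501.36057128 125.54762704  45.        ]
disc front 86 [250.74515632 183.65467788] sides [269.33677715 201.08013487] [232.57719564 201.47043119]
disc front 80 [250.74872531 185.71229068] sides [269.7871398  203.51446812] [232.14429481 203.91252728]
245 [242 250 253 253 253 253 253 254 254 253 220 123  78  72  77  79  79  70
  46  19   8  17]
250 [217 231 243 252 253 253 253 254 253 232 137  77  77  76  80  81  76  68
  44  22  10  11]
255 [240 246 252 253 253 253 253 254 254 253 207 104  75  78  78  85  81  72
  45  17   7   6]
195 [254 254 254 254 254 254 254 254 253 244 231 233 229 184 100  27  10   9
   0   6  14  17  16   8  13  15  11  16   4  15  17   6   9  13   1   5
  10   8  19  45 105 176 225 237 248 254 254 254 254 254 254 254]
200 [ 99  99 103 101 100 105 116 153 202 231 234 214 152  93  72  58  60  59
  57  57  56  55  58  55  51  59  57  56  50  55  55  53  58  55  61  60
  60  64  63  72 100 184 230 239 237 231 227 228 233 236 236 236]
204 [254 254 254 254 254 254 254 253 247 243 238 217 141  55  18  10   8  15
   8  14  14   7  12   9  17  12   4  13  13   8  16   1   7  12   8   6
  10   8  11  22  91 177 232 237 235 228 218 209 205 206 204 199]
208 [254 254 254 254 254 254 254 254 254 251 242 207 119  37  12  10  10  12
  15  10   6  17   9   5   9   9  11  10   8  10  12   8  13  10  10  10
   9  10  10  22  78 171 234 244 249 251 253 254 254 253 254 254]
```

```bash
python3 -m inch '[[[1.4,-0.4,0,0,0,0,0],[1.4,-0.4,30,0,0,0,0],[1.4,-0.4,60,0,0,0,0],[1.4,-0.4,78,0,0,0,0],[1.4,-0.4,84,0,0,0,0],[1.4,-0.4,88,0,0,0,0],[1.4,-0.4,92,0,0,0,0],[1.4,-0.4,96,0,0,0,0],[1.4,-0.4,96,0,0,0,0]]]'
```

```text
t: 12.6
ee_pos: [501.6, 126.3, 153.8]
orientation: [2.234, 2.209, 0.001]
ft_force: [0.5, -0.1, -0.9]
width: 22.1
grasp_force: 30.0
```

```bash
python3 -m inch '[[[0,0,5,0,0,0,0],[0,0,10,0,0,0,0],[0,0,15,0,0,0,0],[0,0,19,0,0,0,0],[0,0,21,0,0,0,0],[0,0,22,0,0,0,0],[0,0,22,0,0,0,0]]]'
```

```text
t: 13.3
ee_pos: [501.4, 126.3, 131.5]
orientation: [-2.234, -2.209, 0.0]
ft_force: [0.1, 0.3, -0.5]
width: 21.7
grasp_force: 30.0
```

```bash
python3 -m inch '[[[0,0,1,0,0,0,0],[0,0,2,0,0,0,0],[0,0,3,0,0,0,0],[0,0,3,0,0,0,0]]]'
```

```text
t: 13.7
ee_pos: [501.8, 126.4, 130.8]
orientation: [2.233, 2.209, 0.001]
ft_force: [-6.1, -2.8, 22.6]
width: 21.8
grasp_force: 30.0
```

Seated: 22 N upward at TCP z 130.8, where 131 was expected. I'll release, retreat and check.

```bash
python3 -m inch '[[[0,0,-2,0,0,0,0],[0,0,-2,0,0,0,50],[0,0,-2,0,0,0,50],[0,0,-2,0,0,0,50],[0,0,-2,0,0,0,50],[0,0,-2,0,0,0,50],[0,0,-20,0,0,0,50],[0,0,-60,0,0,0,50],[0,0,-105,0,0,0,50],[0,0,-150,0,0,0,50],[0,0,-150,0,0,0,50],[0,0,-150,0,0,0,50]]]'
python3 - <<'E'
from h import *
o,w=save('wrist','w5.png');o2,b=save('side','s5.png')
print(o['t'],o['ee_pos'],o['ft_force'])
for z in(51,150):print(proj(w,(501.5,126,z),o),proj(b,(501.5,126,z)))
s=b['frame'][130:226,210:306,::-1];q=w['frame'][60:260,150:350,::-1]
cv2.imwrite('pics/c5.png',np.hstack([cv2.resize(q,(400,400),interpolation=cv2.INTER_CUBIC),cv2.convertScaleAbs(cv2.resize(s,(400,400),interpolation=cv2.INTER_CUBIC),alpha=1.4)]))
E
```

```text
t: 14.9
ee_pos: [501.8, 126.4, 279.5]
orientation: [2.233, 2.208, 0.003]
ft_force: [0.1, -0.5, -0.9]
width: 44.2
grasp_force: 0.0
14.9 [501.76891899 126.39820613 279.45240884] [ 0.10015228 -0.51873697 -0.92271629]
[250.14374307 165.44616465] [245.2505895  202.48035636]
[250.27426766 187.04926525] [244.65066255 180.40820407]
```

View pics/c5.png

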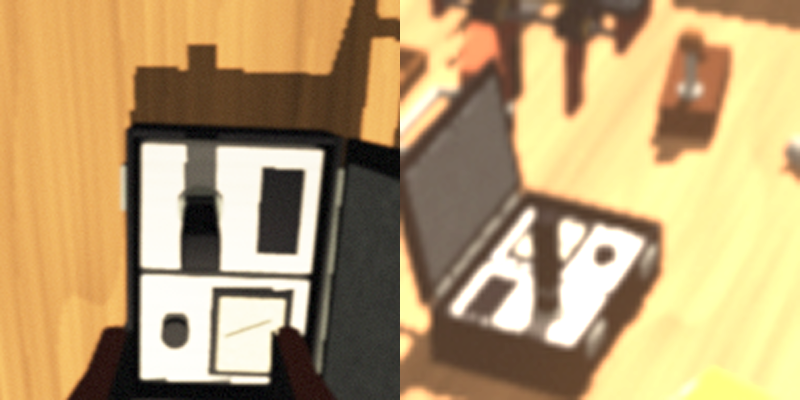

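The probe stands upright with its shoulder on the socket block (side crop (545,310)). The lid is still open, the burnisher is in the stand, and the gripper is clear.

```bash
python3 -c "
from workcell import ctrl
print(ctrl.close_job())"
```

```text
the job is handed in; nothing more can be done
None
```

The job is handed in at about 15 s: the lid rests open on its stop, the probe is plugged upright and fully home in the terminal opening and released, and the burnisher, tin and file were not touched.

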